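# Fit the bored stop on the curved guide rod of a mitre table

### The job

Fit the orange bored stop onto the mitre table: thread it over the free end of the curved steel guide rod, then slide it round the bend until it butts against the black collar of the fence, and let go of it there. The fence is already set to its angle, so do not push it out of place, and leave the glue bottle, mug and wood offcut alone.

Things in the scene. Friction and masses are not known exactly. Their poses are not given: they have to be found in the camera images.
- stop_grip (a point): Middle of the grip fin of the loose orange stop, 80 mm above its underside. The fin is 40 mm long (x, along the bore), 18 mm thick (y), from 22 to 70 mm above the bore's axis, which lies 46 mm below this point; z up. The stop (0.25 to 0.5 kg, 104 mm tall) is a tube with the fin on top and a heavy flat steel foot under it, standing on the bench.
- stop_bore (a point): Centre of the stop's bore, 34 mm above the foot's underside. Tube 60 mm long, 44 mm outside diameter, straight through-bore about 22 mm in diameter along x; both ends alike. Foot 56 x 40 x 12 mm. The heavy foot keeps the stop hanging fin up on the rod when released; it drops up to 5 mm then.
- jig: Fixed mitre table: blue disc 380 mm across, 15 mm thick; origin at its centre on the bench, z up. Its steel rod (12 mm round, level, axis 85 mm above the bench) runs in this frame from the free end at x -56, y -160 straight along +x to x 0, y -160, then bends counter-clockwise (seen from above) in an arc of 160 mm radius about the origin, to a dark post 117 mm high at 0.30 rad past +x.
- rod_tip (a point): Extreme point of the rod's free rounded end, on the rod's axis; axes as for the jig: +x runs along the straight part, -x out of the free end. Nothing stands under the rod before the fence: the threaded stop's foot hangs about 36 mm above the disc.
- rod_bend (a point): Point on the rod's axis where the straight part ends and the bend begins, 56 mm along +x from the free end; axes as for the jig.
- fence_face (a point): Rod's axis at the collar face the stop meets. The fence, an aluminium bar up to 76 mm high from the hub at the disc's centre to a black collar (36 mm across, 16 mm thick) round the rod, is clamped at a varying angle (shifts above about 50 N). x outward along the fence, -y toward the arriving stop. When butted, the bore's centre lies 34 mm to -y and 5 mm to -x (0.26 rad before the fence's line).
- glue: White glue bottle, 56 mm in diameter, 150 mm tall, standing; origin under its centre. Bystander.
- mug: Blue mug, 80 mm in diameter, 85 mm tall; origin under its centre. Bystander.
- offcut: Dark wood offcut 160 x 60 x 38 mm lying flat; origin under its centre, long side along x. Bystander.
There are look-alikes about, which are no part of the job. Of the things that look like the part that bears stop_grip, the smallest one is meant.

How it is judged:
By the outcome, as a careful person would: the job done as asked, in the order asked, and still so for the second after the job is handed in, with the robot touching nothing.
It also fails if it takes over 54 s, if anything falls off the work surface, if the arm or the gripper's body presses on something with over 40 N, if the wrist force passes 120 N, or if a joint passes its speed limit or range.

### The arm

A 6-joint arm with a two-finger parallel gripper is mounted at the origin on the work surface. World frame = base frame: x ahead of the robot, y to its left, z up, the work surface at z = 0. Lengths are in mm, angles in rad, forces in N, time in s.
With the tool pointing down it reaches from about 300 to 775 mm from the base axis. Payload 14.6 kg.
Tool frame: the origin (TCP) lies between the finger pads; the fingertips stand 25 mm ahead of it and the grasp point (between the pads) lies 6 mm ahead of it; z points along the fingers, y is the line along which they close (so a half turn about z gives the same grasp; the last joint's range is limited). The gripper opens to 94 mm and grips with 3 to 60 N. Pads are 16 mm wide; open, the fingers measure 119 mm over their backs; the gripper's body (75 mm by 177 mm) begins 78 mm behind the grasp point.
Start: joints at [1.281, 0.3, 1.521, -0, 1.321, -0.067], TCP at [121.527, 536.396, 230.446] pointing down, gripper open.
Joint ranges: [-3.03, 3.03], [-0.79, 2.21], [0.23, 2.52], [-1.04, 4.18], [0, 3.07], [-2.55, 2.55]. Speed limits (rad/s): [2.22, 2.22, 2.57, 3.14, 3.14, 3.14].

### API

Orientations are given as [roll, pitch, yaw] about the fixed x, y, z axes, in that order (R = Rz(yaw) Ry(pitch) Rx(roll)).
In Python, from cell import manip gives the robot as it stands. The module is installed in compiled form; this text tells all that it offers.
- The arm moves only by the tool step_arm, never from a script. Its argument "series" is one flat list of numbers, 5 for each row, row after row: the shift along the world's x, y, z in mm, then the turn about the world's z in rad, then the closure, from 0 (fully open) to 1 (shut). In form: [dx, dy, dz, spin, jaw, dx, dy, dz, spin, jaw, ...]. A call has 1 to 20 rows; each row shifts and turns the commanded pose from where the row before left it; what a row does not reach is not made up. A row lasts 1/8 s, in which the tool goes at most 62.5 mm and 10.7 degrees, less where a joint would pass 70% of its speed; a pose out of reach is approached as far as the arm can. A call is refused whole if a number of a shift passes 62.5 or a number of a turn 0.188, either way. A call with a gripper value outside its range is refused whole. The fingers move at their own pace and stop on an object; "squeeze" is the grip in N (left out, the last holds). Time passes only in rows, so rows that do not move let the fingers close. It gives the time, the measured TCP pose, the force, the opening and the grip force at its end, in the units of the state.
- manip.read_state(): the state, without advancing time (a new reading comes with each control period).
- manip.camera(name): name is "scene" or "top"; returns (picture, depth): 384x512x3 uint8, blue, green, red; 384x512 float32, mm along the optical axis (not along the pixel's ray), 0 where there is no reading.
- manip.camera_info(name): a dict with "fovy" (degrees; the focal length in pixels is half the picture's height over the tangent of half this angle, whatever the lens; pixels are square), "cx", "cy" (the principal point, pixels), "eye" and "orientation" of the camera in the world. Camera axes: x right, y down, z forward; pixel columns grow to the right and rows downward; lengths in mm; the calibration is good to about 2 mm. A picture is of the moment at which its call begins. camera_info takes no time and is no camera call.
- manip.sign_off(): hands the job in; it is judged then, once.
The state is a dict: "clock": time; "joints": joint angles; "qd": joint speeds; "effort": joint torques, N m; "eef_pos": TCP position; "eef_rot": TCP orientation; "wrist_force": force on the tool from outside, world axes, zero at the start; "moment": the same for the moment, N m; "finger_gap": finger opening in mm; "finger_force": force on a finger pad.
Only numpy, scipy, OpenCV 4.12 (cv2) and the standard library are available. Lean on these libraries where they do the work, as an engineer would, in place of code of your own. Each camera call takes 0.05 s, during which the arm holds its last target. There are 200 camera calls.

## Working session

There is one attempt and no reset: what is moved stays moved. The work goes in short steps, Python scripts to look and compute and a tool call to move; the robot and the scene stay as the last step left them, time stands still between calls to the robot, and variables do not carry over. Pictures are saved under pics/ and viewed, at most 10 in all, crops included, and the job is handed in when it is done.

Besides the shell and the picture viewer there is one more tool, called after "Request:" as name(argument=value, ...), one argument or row to a line, values as JSON. step_arm: Moves the arm, as the interface text tells. Its arguments: {"type":"object","properties":{"series":{"type":"array"},"squeeze":{"type":"number"}},"required":["series"]}

```bash
mkdir -p pics; cat > h.py <<'E'
from cell import manip
import numpy as np, cv2
from scipy.spatial.transform import Rotation as Ro
def cam(n):
    p,d=manip.camera(n); i=manip.camera_info(n)
    return p,d,i
def frame(i):
    o=np.array(i["orientation"],float)
    R=o if o.shape==(3,3) else (Ro.from_euler('xyz',o).as_matrix() if o.size==3 else None)
    return np.array(i["eye"],float),R,192/np.tan(np.radians(i["fovy"])/2)
def cloud(d,i):
    e,R,f=frame(i); v,u=np.mgrid[:384,:512]
    c=np.stack([(u-i["cx"])/f*d,(v-i["cy"])/f*d,d],-1)
    return c@R.T+e
def ray(i,u,v,z):
    e,R,f=frame(i); r=R@np.array([(u-i["cx"])/f,(v-i["cy"])/f,1]); return e+r*(z-e[2])/r[2]
def proj(i,P):
    e,R,f=frame(i); c=(np.array(P)-e)@R; return c[...,:2]/c[...,2:]*f+[i["cx"],i["cy"]]
E
python3 - <<'E'
from h import *
for n in("scene","top"):
    p,d,i=cam(n); print(n,i); cv2.imwrite(f"pics/{n}0.png",p); np.savez(f"{n}0.npz",p=p,d=d)
print(manip.read_state())
E
```

```text
scene {'fovy': 43.93438073357755, 'cx': 254.34749198496544, 'cy': 196.34778325050007, 'eye': array([1248.55310925, -159.12294094, 1024.6346328 ]), 'orientation': array([-2.47534380e+00, -1.46830718e-03,  1.37740392e+00])}
top {'fovy': 56.975438289405645, 'cx': 252.5612600202789, 'cy': 191.17697116424017, 'eye': array([403.90311589,  14.1871743 , 979.58218294]), 'orientation': array([-3.01796259, -0.02357558, -1.57911558])}
{'clock': 0.1, 'joints': array([ 1.28140530e+00,  3.00422097e-01,  1.52153030e+00, -1.28012623e-05,
        1.32069611e+00, -6.65777191e-02]), 'qd': array([-0.00193027, -0.00059982, -0.00218295, -0.00102604,  0.00072558,
       -0.00072781]), 'effort': array([ 1.66350219e-03, -5.32652414e+01, -3.53278327e+01,  7.09709153e-02,
        2.36094289e-02, -3.73308740e-05]), 'eef_pos': array([121.46857263, 536.19978848, 229.93467641]), 'eef_rot': array([-3.14053831e+00, -5.78724114e-05,  2.91878249e+00]), 'wrist_force': array([-0.33152999, -0.10968942, -0.60572501]), 'moment': array([ 0.0249    , -0.01184452,  0.00018575]), 'finger_force': 0.0, 'finger_gap': 93.65638109094468}
```

View pics/scene0.png

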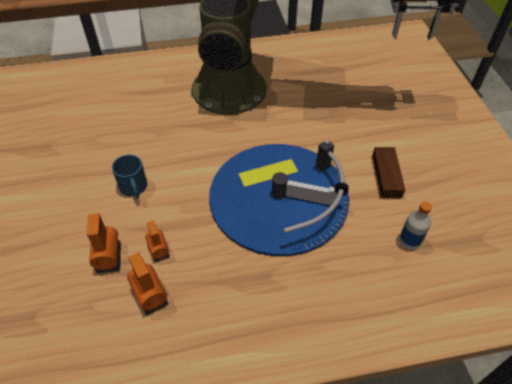

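View pics/top0.png

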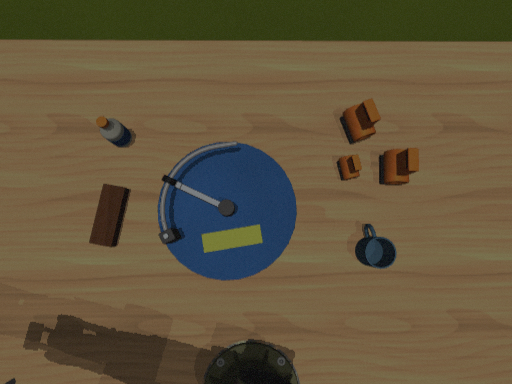

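The scene view shows the disc at (280,198), the rod's free end at (288,229) and the collar at (341,188). It also shows the mug (130,175), offcut (388,172) and glue (415,228).
There are three orange stops: scene (103,245), (146,284) and (155,242), which in the top view are (398,167), (360,122) and (349,166). The one at scene (155,242) / top (349,166) looks smallest, so I'll measure all three and enlarge that area.

```bash
python3 - <<'E'
from h import *
for n in("scene","top"):
    z=np.load(n+"0.npz");p,d=z["p"],z["d"];i=manip.camera_info(n);W=cloud(d,i)
    hsv=cv2.cvtColor(p,cv2.COLOR_BGR2HSV)
    m=cv2.inRange(hsv,(3,150,70),(14,255,255)); m[W[...,2]<8]=0
    k,l,s,c=cv2.connectedComponentsWithStats(m)
    for j in range(1,k):
        if s[j,4]<30: continue
        P=W[l==j]; P=P[(P[:,2]<200)]
        print(n,"orange",c[j].round(),s[j,4],"zmax",np.percentile(P[:,2],98).round(1))
        T=P[P[:,2]>np.percentile(P[:,2],98)-6]
        r=cv2.minAreaRect(T[:,:2].astype(np.float32)); print("  top rect",np.round(r[0],1),np.round(r[1],1),round(r[2],1),len(T), "mean",T.mean(0).round(1))
    m=cv2.inRange(hsv,(100,150,60),(125,255,255)); m[(W[...,2]>30)|(W[...,2]<5)]=0
    k,l,s,c=cv2.connectedComponentsWithStats(m); j=1+np.argmax(s[1:,4])
    P=W[l==j]; h=cv2.convexHull(P[:,:2].astype(np.float32)); print(n,"disc",cv2.fitEllipse(h),cv2.minEnclosingCircle(h),np.median(P[:,2]))
    # rod: points of height 80..95 near disc
    D=np.array(cv2.fitEllipse(h)[0]); q=W[...,:2]-D; r=np.hypot(q[...,0],q[...,1])
    g=(W[...,2]>70)&(W[...,2]<125)&(r<215)&(r>120)
    a=np.degrees(np.arctan2(q[...,1],q[...,0]))
    for lo in range(-180,180,8):
        s_=g&(a>=lo)&(a<lo+8)
        if s_.sum()>3: print(n,lo,s_.sum(),"z",np.percentile(W[...,2][s_],[50,95]).round(0),"r",np.median(r[s_]).round(1),"col",np.median(p[s_],0))
p=np.load("top0.npz")["p"][90:200,320:430];q=np.load("scene0.npz")["p"][205:315,80:190]
cv2.imwrite("pics/crop.png",np.hstack([cv2.resize(x,(400,400),interpolation=2) for x in(p,q)]))
E
```

```text
scene orange [36.  3.] 411 zmax 30.6
  top rect [-623.  -606.9] [376.6  71.6] 85.8 252 mean [-626.2 -656.4   27.1]
scene orange [389. 169.] 796 zmax 43.7
  top rect [461.3 375.3] [ 56.3 154. ] 78.5 682 mean [463.6 375.7  40.3]
scene orange [425. 207.] 116 zmax 153.5
  top rect [677.7 355.8] [23.9 26.6] 52.6 90 mean [678.6 355.1 151.2]
scene orange [102. 243.] 1281 zmax 152.4
  top rect [ 581.7 -394.8] [26.2 59.9] 88.0 251 mean [ 583.3 -394.3  150.2]
scene orange [156. 241.] 560 zmax 107.5
  top rect [ 585.  -271.2] [41.6 18. ] 11.4 111 mean [ 586.  -271.   105.2]
scene orange [145. 283.] 1376 zmax 152.7
  top rect [ 706. -300.] [59.2 25.6] 19.2 299 mean [ 707.3 -299.6  150.6]
scene disc ((476.5048522949219, 59.92621994018555), (369.5005187988281, 376.4768981933594), 71.94188690185547) ((475.2986145019531, 59.11720657348633), 189.46054077148438) 16.3558510589707
scene -12 35 z [90. 94.] r 165.9 col [124. 122. 124.]
scene -4 47 z [91. 94.] r 162.1 col [129. 124. 130.]
scene 4 45 z [91. 93.] r 160.5 col [126. 122. 127.]
scene 12 45 z [91. 94.] r 160.2 col [126. 124. 130.]
scene 20 39 z 
[... 1708 characters left out ...]
 41 z [90. 93.] r 163.2 col [96. 95. 96.]
top 20 42 z [90. 93.] r 163.6 col [91.5 91.5 91.5]
top 28 41 z [90. 94.] r 164.3 col [89. 91. 91.]
top 36 44 z [91. 93.] r 164.5 col [94.  93.5 95. ]
top 44 44 z [90. 93.] r 164.7 col [89.5 89.5 90.5]
top 52 44 z [90. 94.] r 164.9 col [91.5 93.  93. ]
top 60 158 z [ 93. 104.] r 155.9 col [36.5 36.5 35.5]
top 68 44 z [90. 93.] r 164.9 col [93.  93.  93.5]
top 76 41 z [90. 92.] r 164.9 col [93. 93. 94.]
top 84 47 z [90. 94.] r 164.8 col [92. 92. 92.]
top 92 46 z [91. 93.] r 164.3 col [91.5 93.  94. ]
top 100 44 z [90. 92.] r 163.5 col [90. 91. 91.]
top 108 131 z [106. 119.] r 160.7 col [52. 53. 53.]
top 116 84 z [104. 108.] r 161.6 col [50.  49.5 50.5]
```

View pics/crop.png

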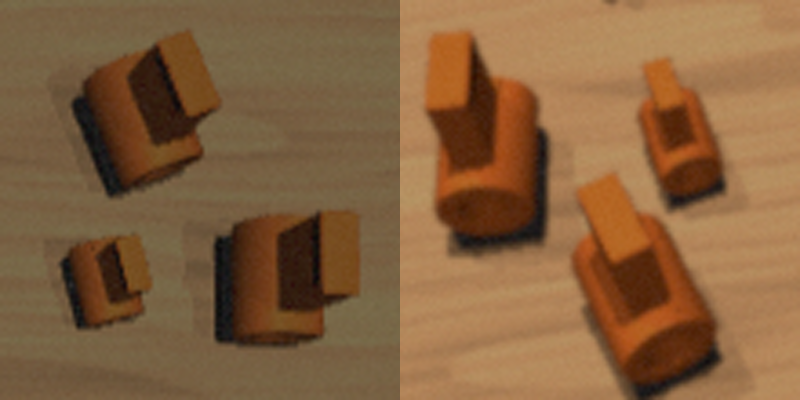

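The crop shows the small stop with its fin at the top-view crop (130,265). Its fin top measures 41.6 x 18 mm at about 105 mm height, which matches the description; the other two have ~60 x 26 mm fins at 150 mm. So the small one at (585,-271) is meant. Next I'll refine the stop pose and the rod geometry.

```bash
python3 - <<'E'
from h import *
from scipy.optimize import least_squares
for n in("scene","top"):
    z=np.load(n+"0.npz");p,d=z["p"],z["d"];i=manip.camera_info(n);W=cloud(d,i)
    near=np.hypot(W[...,0]-585,W[...,1]+271)<45
    v,u=np.where(near&(W[...,2]>97)&(W[...,2]<115))
    T=np.array([ray(i,a,b,104)[:2] for a,b in zip(u,v)])
    r=cv2.minAreaRect(T.astype(np.float32)); w,V=np.linalg.eigh(np.cov(T.T))
    print(n,"fin",r,len(T),T.mean(0).round(1),np.degrees(np.arctan2(*V[::-1,1])), (12*w)**.5)
    v,u=np.where(near&(W[...,2]<115)&(W[...,2]>6)); 
    q=W[...,:2]-[475.5,59.5]; r=np.hypot(q[...,0],q[...,1]);a=np.degrees(np.arctan2(q[...,1],q[...,0]))
    g=(W[...,2]>74)&(W[...,2]<100)&(r<190)&(r>140)&(a<106)&(a>-25)
    v,u=np.where(g); P=np.array([ray(i,x,y,85)[:2] for x,y in zip(u,v)])
    aa=np.degrees(np.arctan2(P[:,1]-59.5,P[:,0]-475.5))
    A=P[((aa>10)&(aa<55))|((aa>75)&(aa<104))]
    s=least_squares(lambda c:np.hypot(A[:,0]-c[0],A[:,1]-c[1])-c[2],[475,60,160],loss="soft_l1")
    s2=least_squares(lambda c:np.hypot(A[:,0]-c[0],A[:,1]-c[1])-160,[475,60],loss="soft_l1")
    C=s2.x; print(n,"circle",s.x,C,np.abs(s.fun).mean())
    L=P[aa<2]; B=P[(aa<-1)]
    m=B.mean(0);w,V=np.linalg.eigh(np.cov(B.T));t=V[:,1]*np.sign(V[1,1]);pr=(B-m)@t
    tip=m+t*pr.min(); yaw=np.arctan2(*(tip-C)[::-1])-np.arctan2(-160,-56)
    print(n,"line dir",np.degrees(np.arctan2(t[1],t[0])),"tip",tip,"yaw from tip",np.degrees(yaw),"dist tip",np.hypot(*(tip-C)),"exp",np.hypot(56,160), "perp off",(m-C)@[t[1],-t[0]])
    # collar (dark, not post)
    k=(p.max(2)<70)&(W[...,2]>72)&(W[...,2]<110)&(r>138)&(r<182)&(a>50)&(a<85)
    v,u=np.where(k);Q=np.array([ray(i,x,y,85)[:2] for x,y in zip(u,v)])
    print(n,"collar",cv2.minAreaRect(Q.astype(np.float32)),len(Q),np.degrees(np.arctan2(*(Q.mean(0)-C)[::-1])))
    # fence bar direction: z 60..80, r 40..130
    k=(W[...,2]>66)&(W[...,2]<84)&(r>45)&(r<130);v,u=np.where(k);Q=np.array([ray(i,x,y,76)[:2] for x,y in zip(u,v)])
    w,V=np.linalg.eigh(np.cov(Q.T));t=V[:,1]*np.sign(V[1,1]);print(n,"bar",Q.mean(0),np.degrees(np.arctan2(t[1],t[0])),np.degrees(np.arctan2(*(Q.mean(0)-C)[::-1])),(12*w)**.5)
E
```

```text
scene fin ((586.634521484375, -270.89642333984375), (43.90702819824219, 18.024784088134766), 11.401084899902344) 123 [ 586.9 -271. ] -168.34689959178704 [18.22264512 44.02332213]
scene circle [471.58620604  61.32440718 160.77411306] [472.08428386  62.0549366 ] 3.251898776019335
scene line dir 105.16315895694396 tip [640.87590262  32.02260312] yaw from tip 99.2012437806155 dist tip 171.44256070088252 exp 169.51696080333673 perp off 155.05960256981996
scene collar ((539.149658203125, 206.07376098632812), (30.504446029663086, 38.759521484375), 72.05821990966797) 117 65.23640710495894
scene bar [516.9834526  137.31052787] 64.5069077782887 59.17875281821933 [18.41886408 84.74017173]
top fin ((584.7193603515625, -270.1911926269531), (40.20481872558594, 20.00390625), 11.38261604309082) 119 [ 584.7 -270.6] -167.00621477178916 [19.46407516 40.06599843]
top circle [474.47744356  60.64919138 160.20282971] [474.599917    60.84669858] 3.1114534113053605
top line dir 98.67790983133682 tip [641.18012582  31.48257573] yaw from tip 99.2928691488579 dist tip 169.14850776765468 exp 169.51696080333673 perp off 160.24277045155077
top collar ((532.0390014648438, 206.45169067382812), (36.7807502746582, 83.03177642822266), 81.6977310180664) 114 65.26928725795885
top bar [511.4163597  138.63279617] 64.36405853609418 64.67163607441483 [14.11007562 85.326852  ]
```

Both cameras agree:
- **Stop:** about (585.5,-270.7), yaw 12°.
- **Rod tip:** about (641,31.7,85), running along 99.2°.
- **Disc centre:** (474,60.8).
- **Fence:** about 65°.

I'll move above the stop.

Request:
step_arm(
  series=[23.2,-40.35,0,-0.1355,0,23.2,-40.35,0,-0.1355,0,23.2,-40.35,0,-0.1355,0,23.2,-40.35,0,-0.1355,0,23.2,-40.35,0,-0.1355,0,23.2,-40.35,0,-0.1355,0,23.2,-40.35,0,-0.1355,0,23.2,-40.35,0,-0.1355,0,23.2,-40.35,0,-0.1355,0,23.2,-40.35,0,-0.1355,0,23.2,-40.35,0,-0.1355,0,23.2,-40.35,0,-0.1355,0,23.2,-40.35,0,-0.1355,0,23.2,-40.35,0,-0.1355,0,23.2,-40.35,0,-0.1355,0,23.2,-40.35,0,-0.1355,0,23.2,-40.35,0,-0.1355,0,23.2,-40.35,0,-0.1355,0,23.2,-40.35,0,-0.1355,0,23.2,-40.35,0,-0.1355,0],
  squeeze=30,
)

```text
clock: 2.6
eef_pos: [586.0, -271.9, 230.0]
eef_rot: [-3.141, 0.0, 0.204]
wrist_force: [0.0, 0.1, 0.4]
finger_gap: 94.2
finger_force: 0.0
```

Request:
step_arm(
  series=[0,0,0,0,0.3,0,0,0,0,0.3],
)

```text
clock: 2.85
eef_pos: [585.2, -270.1, 230.0]
eef_rot: [-3.141, 0.001, 0.21]
wrist_force: [-0.1, 0.3, 0.8]
finger_gap: 77.4
finger_force: 0.0
```

Request:
step_arm(
  series=[0,0,-30,0,0.3,0,0,-30,0,0.3,0,0,-30,0,0.3,0,0,-24,0,0.3,0,0,-20,0,0.3,0,0,-10,0,0.3,0,0,0,0,0.3],
)

```text
clock: 3.72
eef_pos: [585.5, -270.4, 86.3]
eef_rot: [-3.141, 0.0, 0.209]
wrist_force: [0.1, -0.5, 0.2]
finger_gap: 65.8
finger_force: 0.0
```

```bash
python3 - <<'E'
from h import *
a,_,_=cam("scene");b,_,_=cam("top")
cv2.imwrite("pics/g1.png",np.hstack([cv2.resize(x,(400,400),interpolation=2) for x in(b[90:210,310:430],a[185:305,90:210])]))
E
```

```text
(no output)
```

View pics/g1.png

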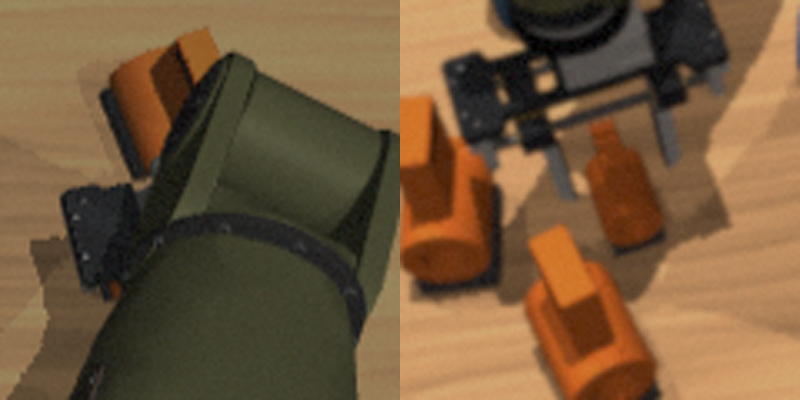

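The fingers straddle the fin (right half, fin at (605,150) between fingers at (560,170) and (665,140)), with both big stops clear. Closing now, then a short lift.

Request:
step_arm(
  series=[0,0,0,0,1,0,0,0,0,1,0,0,0,0,1,0,0,0,0,1,0,0,0,0,1,0,0,0,0,1,0,0,0,0,1,0,0,0,0,1],
  squeeze=35,
)

```text
clock: 4.82
eef_pos: [585.5, -270.6, 86.3]
eef_rot: [-3.141, 0.0, 0.209]
wrist_force: [0.1, -0.4, -2.1]
finger_gap: 17.7
finger_force: 35.0
```

Request:
step_arm(
  series=[0,0,10,0,1,0,0,20,0,1,0,0,26,0,1,0,0,0,0,1],
)

```text
clock: 5.32
eef_pos: [586.5, -271.1, 145.7]
eef_rot: [3.138, -0.004, 0.209]
wrist_force: [-0.6, 0.0, -3.9]
finger_gap: 17.8
finger_force: 35.0
```

Request:
step_arm(
  series=[6.4,24.8,0,0.1522,1,6.4,24.8,0,0.1522,1,6.4,24.8,0,0.1522,1,6.4,24.8,0,0.1522,1,6.4,24.8,0,0.1522,1,6.4,24.8,0,0.1522,1,6.4,24.8,0,0.1522,1,6.4,24.8,0,0.1522,1,6.4,24.8,0,0.1522,1,6.4,24.8,0,0.1522,1,0,0,-5,0,1,0,0,0,0,1,0,0,0,0,1],
)

```text
clock: 6.95
eef_pos: [649.3, -23.4, 137.3]
eef_rot: [-3.141, -0.0, 1.729]
wrist_force: [0.4, 0.7, -3.8]
finger_gap: 18.0
finger_force: 35.0
```

```bash
python3 - <<'E'
from h import *
s=manip.read_state();print(s["eef_pos"],s["eef_rot"],s["finger_gap"])
out=[]
for n,c in(("scene",(180,300,230,350)),("top",(90,210,190,310))):
    p,d,i=cam(n);np.savez(n+"1.npz",p=p,d=d)
    out.append(cv2.resize(p[c[0]:c[1],c[2]:c[3]],(400,400),interpolation=2))
    print(n,"tip",proj(i,[641,31.7,85]),"bore front",proj(i,s["eef_pos"]+np.array([-.16*30,.987*30,-52.3])))
    W=cloud(d,i);m=cv2.inRange(cv2.cvtColor(p,cv2.COLOR_BGR2HSV),(3,150,40),(14,255,255))
    k=(m>0)&(np.hypot(W[...,0]-650,W[...,1]+22)<70)&(W[...,2]>30)&(W[...,2]<170)
    P=W[k];print(len(P),P.min(0),P.max(0),np.percentile(P[:,2],[2,98]))
cv2.imwrite("pics/g2.png",np.hstack(out))
E
```

```text
[649.34183181 -23.44870692 137.29571671] [-3.14127617e+00 -8.78893249e-06  1.72857515e+00] 18.003985103859545
scene tip [283.46573607 231.415699  ] bore front [273.28170923 234.35925009]
383 [635.66971209 -55.23772896  62.84006395] [674.57685987   6.00136133 158.30599508] [ 74.0795956  156.46137272]
top tip [236.89683819 142.946805  ] bore front [246.75038787 141.59467474]Traceback (most recent call last):
  File "<stdin>", line 10, in <module>
    return umr_minimum(a, axis, None, out, keepdims, initial, where)
ValueError: zero-size array to reduction operation minimum which has no identity
```

```bash
python3 - <<'E'
from h import *
p=np.load("scene1.npz")["p"]
cv2.imwrite("pics/g2.png",cv2.resize(p[180:270,220:340],(800,600),interpolation=2))
E
```

```text
(no output)
```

View pics/g2.png

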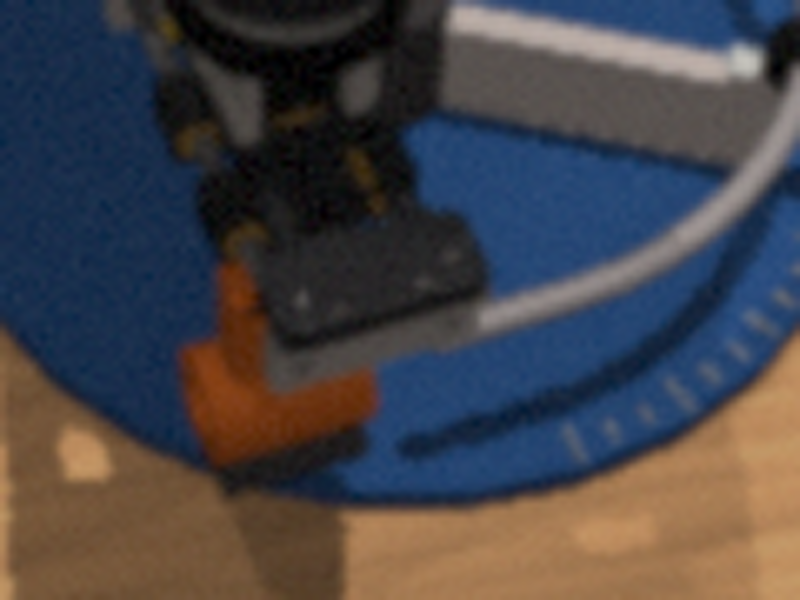

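The stop hangs level, with its front end at crop (375,390) and the rod tip just behind the finger at about (440,330). I'll creep forward along the rod while watching the force.

Request:
step_arm(
  series=[-0.8,4.9,0,0,1,-0.8,4.9,0,0,1,-0.8,4.9,0,0,1,-0.8,4.9,0,0,1,-0.8,4.9,0,0,1,-0.8,4.9,0,0,1,0,0,0,0,1],
)

```text
clock: 7.92
eef_pos: [644.7, 7.2, 137.5]
eef_rot: [-3.142, 0.0, 1.731]
wrist_force: [0.3, -0.5, -3.6]
finger_gap: 17.3
finger_force: 35.0
```

Request:
step_arm(
  series=[-0.8,4.9,0,0,1,-0.8,4.9,0,0,1,0,0,0,0,1,0,0,0,0,1],
)

```text
clock: 8.43
eef_pos: [643.1, 16.6, 137.4]
eef_rot: [-3.142, 0.0, 1.731]
wrist_force: [0.2, 1.0, -3.5]
finger_gap: 17.9
finger_force: 35.0
```

```bash
python3 - <<'E'
from h import *
s=manip.read_state();print(s["eef_pos"],s["wrist_force"],s["moment"])
p,d,i=cam("scene")
cv2.imwrite("pics/g3.png",cv2.resize(p[180:270,220:340],(800,600),interpolation=2))
E
```

```text
[643.1178411   16.57128049 137.42821118] [ 0.19248338  0.98391145 -3.53075912] [-0.08728796  0.00633786  0.01590336]
```

View pics/g3.png

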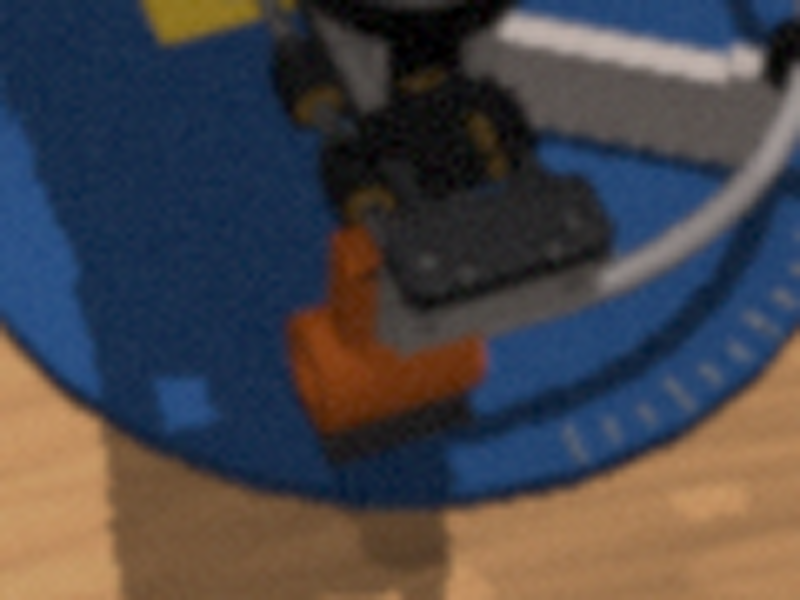

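```bash
cat > path.py <<'E'
import numpy as np
C=np.array([474,60.8]);y0=np.radians(99.2)
def ax(s):
    if s<56: return C+160*np.array([np.sin(y0),-np.cos(y0)])+(s-56)*np.array([np.cos(y0),np.sin(y0)])
    a=y0-np.pi/2+(s-56)/160; return C+160*np.array([np.cos(a),np.sin(a)])
def pose(s):
    a,b,c=ax(s-28),ax(s),ax(s+28); t=c-a; return np.array([*((a+c)/2+b)/2,np.arctan2(t[1],t[0])])
E
python3 - <<'E'
from path import *
p=np.array([643.1,16.6,1.731])
for s in list(range(-5,165,10))+[164,167,170,173]:
    q=pose(s); print(s,q.round(3),(q-p).round(3)); p=q
E
```

```text
-5 [641.695  26.166   1.731] [-1.405  9.566  0.   ]
5 [640.096  36.037   1.731] [-1.599  9.871  0.   ]
15 [638.497  45.908   1.731] [-1.599  9.871  0.   ]
25 [636.898  55.78    1.731] [-1.599  9.871  0.   ]
35 [635.262  65.644   1.734] [-1.637e+00  9.865e+00  3.000e-03]
45 [633.479  75.479   1.747] [-1.783  9.834  0.013]
55 [631.546  85.271   1.772] [-1.933  9.793  0.025]
65 [629.34   94.991   1.808] [-2.206  9.72   0.036]
75 [626.687 104.584   1.855] [-2.653  9.593  0.047]
85 [623.592 114.023   1.913] [-3.095  9.438  0.058]
95 [619.976 123.262   1.975] [-3.616  9.24   0.062]
105 [615.789 132.258   2.038] [-4.186  8.996  0.062]
115 [611.049 140.974   2.1  ] [-4.74   8.717  0.062]
125 [605.774 149.378   2.163] [-5.275  8.403  0.063]
135 [599.984 157.436   2.225] [-5.79   8.058  0.062]
145 [593.703 165.116   2.288] [-6.282  7.68   0.063]
155 [586.953 172.389   2.35 ] [-6.749  7.273  0.062]
164 [580.501 178.562   2.406] [-6.452  6.174  0.056]
167 [578.275 180.539   2.425] [-2.227  1.976  0.019]
170 [576.011 182.472   2.444] [-2.263  1.934  0.019]
173 [573.712 184.364   2.463] [-2.299  1.891  0.019]
```

Request:
step_arm(
  series=[-0.8,4.9,0,0,1,-0.8,4.9,0,0,1,-0.8,4.9,0,0,1,-0.8,4.9,0,0,1,-0.8,4.9,0,0,1,-0.8,4.9,0,0,1,0,0,0,0,1],
)

```text
clock: 9.35
eef_pos: [638.3, 46.4, 137.5]
eef_rot: [3.142, -0.0, 1.731]
wrist_force: [0.3, -0.5, -3.8]
finger_gap: 17.8
finger_force: 35.0
```

Request:
step_arm(
  series=[-0.8,4.9,0,0,1,-0.8,4.9,0,0,1,-0.8,4.9,0,0.001,1,-0.8,4.9,0,0.002,1,-0.9,4.9,0,0.006,1,-0.9,4.9,0,0.007,1,-1.0,4.9,0,0.012,1,-1.0,4.9,0,0.013,1,0,0,0,0,1],
)

```text
clock: 10.48
eef_pos: [631.3, 85.6, 137.5]
eef_rot: [-3.142, -0.0, 1.773]
wrist_force: [-0.4, -0.1, -4.0]
finger_gap: 17.8
finger_force: 35.0
```

```bash
python3 - <<'E'
from h import *
p,d,i=cam("scene");b,_,_=cam("top")
cv2.imwrite("pics/g4.png",np.hstack([cv2.resize(p[170:260,240:360],(440,330),interpolation=2),cv2.resize(b[130:220,150:240],(330,330),interpolation=2)]))
E
```

```text
(no output)
```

View pics/g4.png

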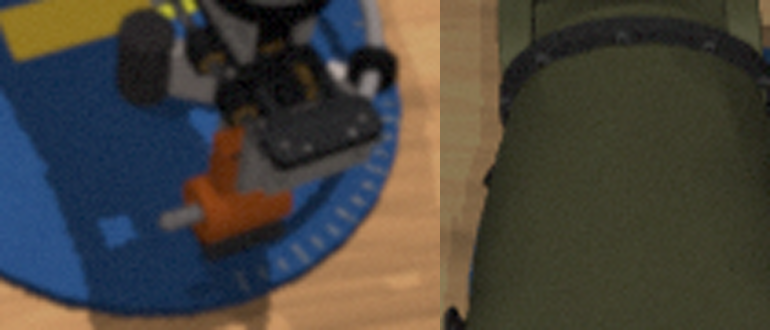

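The rod's free end now sticks out of the tube's rear face (crop (180,215)), centred in the bore, so the stop is threaded. Continuing round the bend.

Request:
step_arm(
  series=[-1.1,4.9,0,0.018,1,-1.1,4.8,0,0.018,1,-1.3,4.8,0,0.023,1,-1.3,4.8,0,0.024,1,-1.5,4.7,0,0.029,1,-1.5,4.7,0,0.029,1,-1.8,4.6,0,0.031,1,-1.8,4.6,0,0.031,1,0,0,0,0,1],
)

```text
clock: 11.7
eef_pos: [619.8, 123.5, 137.5]
eef_rot: [3.142, -0.0, 1.976]
wrist_force: [0.3, -0.5, -3.4]
finger_gap: 17.4
finger_force: 35.0
```

Request:
step_arm(
  series=[-2.1,4.5,0,0.031,1,-2.1,4.5,0,0.031,1,-2.4,4.3,0,0.031,1,-2.4,4.3,0,0.031,1,-2.6,4.2,0,0.031,1,-2.6,4.2,0,0.031,1,-2.9,4,0,0.031,1,-2.9,4,0,0.031,1,0,0,0,0,1],
)

```text
clock: 12.82
eef_pos: [599.7, 157.4, 137.5]
eef_rot: [-3.142, -0.0, 2.224]
wrist_force: [-0.2, 0.5, -4.4]
finger_gap: 18.2
finger_force: 35.0
```

Request:
step_arm(
  series=[-3.1,3.8,0,0.031,1,-3.1,3.8,0,0.031,1,-3.4,3.6,0,0.031,1,-3.4,3.6,0,0.031,1,0,0,0,0,1,0,0,0,0,1],
)

```text
clock: 13.58
eef_pos: [587.0, 171.8, 137.5]
eef_rot: [3.142, 0.0, 2.346]
wrist_force: [0.4, -0.4, -3.4]
finger_gap: 18.0
finger_force: 35.0
```

Request:
step_arm(
  series=[-2.2,2.1,0,0.019,1,-2.2,2.1,0,0.019,1,-2.1,2.0,0,0.019,1,0,0,0,0,1,0,0,0,0,1],
)

```text
clock: 14.2
eef_pos: [580.4, 178.1, 137.4]
eef_rot: [3.142, 0.0, 2.404]
wrist_force: [-0.4, 0.3, -2.6]
finger_gap: 17.8
finger_force: 35.0
```

Request:
step_arm(
  series=[-0.8,0.6,0,0.006,1,-0.7,0.7,0,0.006,1,0,0,0,0,1,0,0,0,0,1],
)

```text
clock: 14.7
eef_pos: [578.9, 179.4, 137.4]
eef_rot: [-3.142, -0.0, 2.416]
wrist_force: [-0.4, 1.4, -3.1]
finger_gap: 17.7
finger_force: 35.0
```

Request:
step_arm(
  series=[-0.8,0.6,0,0.006,1,-0.7,0.7,0,0.006,1,0,0,0,0,1,0,0,0,0,1],
)

```text
clock: 15.2
eef_pos: [577.8, 180.4, 137.6]
eef_rot: [3.141, 0.001, 2.428]
wrist_force: [5.3, -2.2, -5.9]
finger_gap: 17.9
finger_force: 35.0
```

Request:
step_arm(
  series=[-0.4,0.3,0,0.003,1,0,0,0,0,1,0,0,0,0,1],
)

```text
clock: 15.58
eef_pos: [577.7, 180.6, 137.7]
eef_rot: [3.141, 0.002, 2.431]
wrist_force: [6.4, -3.3, -5.8]
finger_gap: 18.0
finger_force: 35.0
```

```bash
python3 - <<'E'
from h import *
s=manip.read_state();print(s["eef_pos"],s["wrist_force"],s["moment"])
p,d,i=cam("scene")
cv2.imwrite("pics/g5.png",cv2.resize(p[150:240,260:380],(800,600),interpolation=2))
E
```

```text
[577.74962145 180.57141958 137.65929733] [ 6.35955763 -3.32611967 -5.77240873] [-0.72529447 -1.51390053  0.05471217]
```

View pics/g5.png

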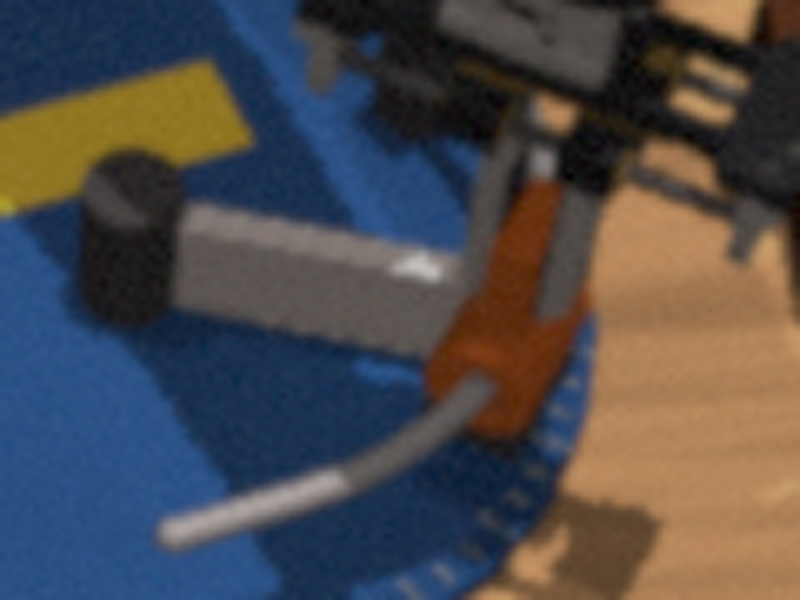

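The stop butts at the collar with about 7 N opposing along the rod (crop (540,300) against the fence end). I'll lower it to rest on the rod while keeping light contact.

Request:
step_arm(
  series=[0,0,-1,0,1,0,0,-1,0,1,0,0,-1,0,1,0,0,-1,0,1,0,0,0,0,1,0,0,0,0,1],
)

```text
clock: 16.38
eef_pos: [577.8, 180.6, 134.2]
eef_rot: [3.14, 0.002, 2.431]
wrist_force: [4.6, -3.7, -1.5]
finger_gap: 17.5
finger_force: 35.0
```

Request:
step_arm(
  series=[0,0,-0.5,0,1,0,0,0,0,1,0,0,0,0,0.7,0,0,0,0,0.6,0,0,0,0,0.5,0,0,0,0,0.4,0,0,0,0,0.4,0,0,0,0,0.4],
)

```text
clock: 17.38
eef_pos: [577.0, 181.0, 132.9]
eef_rot: [-3.142, -0.0, 2.431]
wrist_force: [0.3, -0.0, 0.8]
finger_gap: 56.3
finger_force: 0.0
```

Request:
step_arm(
  series=[0,0,10,0,0.4,0,0,15,0,0.4,0,0,25,0,0.4,0,0,40,0,0.4,0,0,40,0,0.4,-40,-30,20,0,0.4,-50,-40,0,0,0.4,-50,-40,0,0,0.4,-50,-40,0,0,0.4,0,-50,0,0,0.4,0,-50,0,0,0.4,0,-50,0,0,0.4,0,-40,0,0,0.4,0,0,0,0,0.4,0,0,0,0,0.4],
)

```text
clock: 19.25
eef_pos: [390.6, -155.7, 283.6]
eef_rot: [3.141, 0.001, 2.431]
wrist_force: [0.4, 0.1, 0.2]
finger_gap: 56.6
finger_force: 0.0
```

```bash
python3 - <<'E'
from h import *
s=manip.read_state();print(s["eef_pos"],s["wrist_force"],s["clock"])
p,d,i=cam("scene");b,e,j=cam("top")
np.savez("end.npz",p=p,d=d,b=b,e=e)
cv2.imwrite("pics/g6.png",np.hstack([cv2.resize(p[145:235,275:365],(400,400),interpolation=2),cv2.resize(b[130:220,140:230],(400,400),interpolation=2)]))
W=cloud(d,i);r=(np.hypot(W[...,0]-577,W[...,1]-182)<35)&(W[...,2]>143)&(W[...,2]<170)
v,u=np.where(r);T=np.array([ray(i,x,y,150)[:2] for x,y in zip(u,v)],np.float32)
if len(T)>5: print("fin",cv2.minAreaRect(T),np.median(W[...,2][r]))
q=W[...,:2]-[474,60.8];rr=np.hypot(q[...,0],q[...,1])
k=(W[...,2]>66)&(W[...,2]<84)&(rr>45)&(rr<130);v,u=np.where(k);Q=np.array([ray(i,x,y,76)[:2] for x,y in zip(u,v)])
w,V=np.linalg.eigh(np.cov(Q.T));t=V[:,1]*np.sign(V[1,1]);print("bar",np.degrees(np.arctan2(t[1],t[0])))
E
```

```text
[ 390.57066992 -155.71620319  283.55803522] [0.36885019 0.06628918 0.17186026] 19.25
fin ((579.2935791015625, 178.4397735595703), (19.034046173095703, 46.56199264526367), 49.38444137573242) 150.89365748395176
bar 64.04728575369504
```

View pics/g6.png

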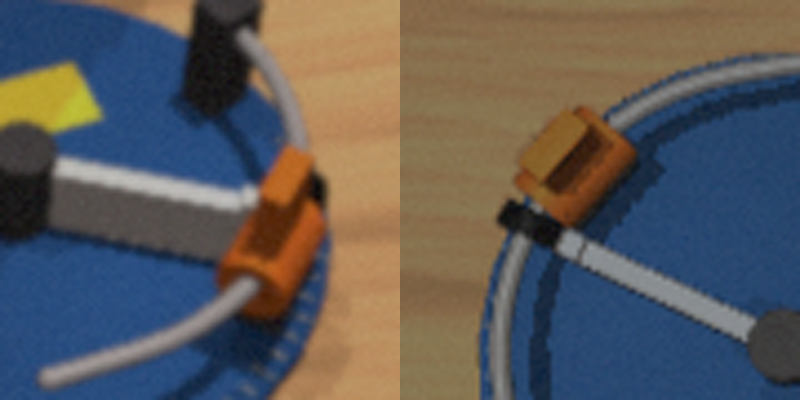

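```bash
python3 - <<'E'
from h import *
z=np.load("end.npz");C=np.array([474.3,60.8])
for n,P,D in(("scene",z["p"],z["d"]),("top",z["b"],z["e"])):
    i=manip.camera_info(n);W=cloud(D,i)
    r=(np.hypot(W[...,0]-577,W[...,1]-182)<40)&(W[...,2]>141)&(W[...,2]<165)
    v,u=np.where(r);T=np.array([ray(i,x,y,150)[:2] for x,y in zip(u,v)],np.float32);R=cv2.minAreaRect(T);c=np.array(R[0])
    q=W[...,:2]-C;rr=np.hypot(*np.moveaxis(q,-1,0))
    k=(W[...,2]>70)&(W[...,2]<84)&(rr>50)&(rr<125);v,u=np.where(k);Q=np.array([ray(i,x,y,76)[:2] for x,y in zip(u,v)]);f=np.degrees(np.arctan2(*(Q.mean(0)-C)[::-1]))
    a=np.degrees(np.arctan2(*(c-C)[::-1]));print(n,R,T.mean(0),"z",np.median(W[...,2][r]),"ang",a,"fence",f,"diff rad",np.radians(f-a))
p=z["b"];cv2.imwrite("pics/g7.png",cv2.resize(p[150:195,155:200],(600,600),interpolation=cv2.INTER_CUBIC))
E
```

```text
scene ((579.7085571289062, 178.23260498046875), (19.576074600219727, 47.37502670288086), 48.85744094848633) [579.69586 178.39595] z 150.78720127147324 ang 48.08856657953904 fence 61.58287646946045 diff rad 0.23552013786356218
top ((575.9841918945312, 178.46243286132812), (20.20774269104004, 39.69700622558594), 50.07741165161133) [575.97614 178.71976] z 149.78513516945418 ang 49.16633541581187 fence 64.20891236916957 diff rad 0.26254249582070927
```

View pics/g7.png

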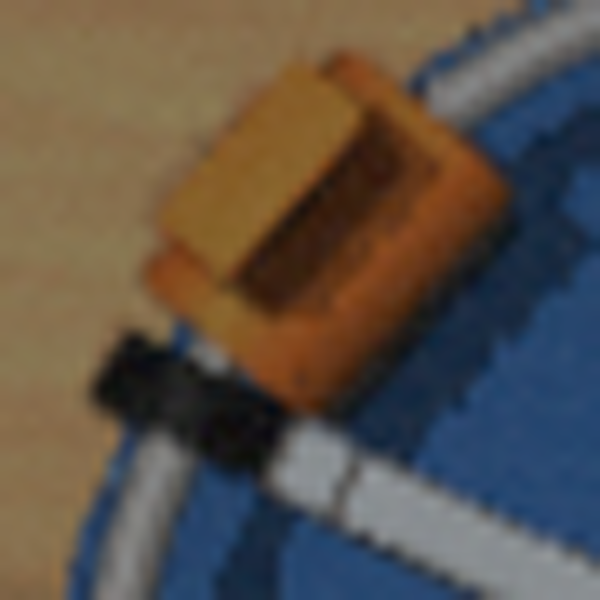

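The stop's inner end corner touches the collar at crop (290,400), and the wedge gap on the outer side is what the bend should leave. The measured angle before the fence is 0.262 rad against the 0.26 expected, and the fence is still at about 64–65°. The gripper is well clear, so I'm handing in.

```bash
python3 -c "
from cell import manip
print(manip.sign_off())"
```

```text
the job is handed in; nothing more can be done
None
```

The small orange stop is threaded on the rod, slid round the bend and released against the fence's black collar; the fence still measures about 64–65°, and I handed the job in at about 19.4 s.

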